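# Make up the biopsy kit and the scanning kit

## Task

Make up two kits from the stock on the grey mat. Biopsy kit, in the orange tray: the green biopsy punch lying flat in the long compartment, the yellow-lidded pot and the white wash bottle with the blue cap standing in the two square compartments, one in each; scanning kit, in the blue tray: the white slide mailer lying flat in the long compartment and the amber dye bottle standing in either square compartment. Set things down rather than drop them, keep pots and bottles upright, and leave the red-lidded pot, the hand gel and the computer mouse where they are.

Things in the scene. Friction and masses are not known exactly. Their poses are not given: they have to be found in the camera images.
- yellow_pot: specimen pot: white body 39 to 41 mm across, ribbed yellow lid 46 mm across from 44 mm to the top; 58 mm tall, 55 g. At the start it stands on the 2 mm thick grey mat among the stock. Origin: centre of its underside, z up
- red_pot: specimen pot: white body 39 to 41 mm across, ribbed red lid 46 mm across from 44 mm to the top; 58 mm tall, 55 g. Otherwise just like the yellow-lidded one; it stands among the stock and is not to be moved. Origin: centre of its underside, z up
- wash_bottle: white round squeeze bottle (stiff in the grip) with a blue screw cap and blue nozzle: body 38 mm across up to 58 mm, sloping shoulder to 67 mm, cap 23 mm across to 79 mm, nozzle tip at 95 mm; 80 g. At the start it stands on the 2 mm thick grey mat among the stock. Origin: centre of its underside, z up
- dye_bottle: amber glass dropper bottle with black cap and black rubber teat: body 32 mm across up to 46 mm, shoulder to 53 mm, cap 21 mm across to 67 mm, teat to 84 mm; 60 g. At the start it stands on the 2 mm thick grey mat among the stock. Origin: centre of its underside, z up
- biopsy_punch: green pen-like biopsy punch lying along its x axis, 109 mm long, 22 g: square grip 14 x 14 mm from x = -54 to +17 mm, thin neck, white guard 12 mm across from x = +30 to +54 mm. Grip it across y near x = -10 mm. Any long face may end down. At the start it lies on the 2 mm thick grey mat among the stock. Origin: middle of its length, underside, z up
- slide_mailer: white flat plastic box for microscope slides, lying along its x axis: 84 (x) x 30 (y) x 20 mm high (z), grey seam line and grey clasp at the +x end, 35 g. At the start it lies on the 2 mm thick grey mat among the stock. Origin: centre of its underside, z up
- orange_tray: biopsy kit: orange tray, fixed, 169 (x) x 161 (y) x 15 mm high plus 8 mm rim flange; walls and floor 3 mm. Origin: centre of the underside, on the bench (z = 0). On its +y side a long compartment 163 (x) x 72 mm (y), centre x 0, y +41.5 mm; on its -y side two square ones 80 x 80 mm, centres x +41.5 and -41.5, y -37.5 mm. Turned either way round: read its yaw
- blue_tray: scanning kit: blue tray, fixed, 169 (x) x 161 (y) x 15 mm high plus 8 mm rim flange; walls and floor 3 mm. Origin: centre of the underside, on the bench (z = 0). On its +y side a long compartment 163 (x) x 72 mm (y), centre x 0, y +41.5 mm; on its -y side two square ones 80 x 80 mm, centres x +41.5 and -41.5, y -37.5 mm. Turned either way round: read its yaw
- gel_bottle: white hand-gel pump bottle with a blue label, 46 mm across, 121 mm tall, 180 g, standing on the bench beyond the trays; not to be moved. Origin: centre of its underside
- mouse: grey computer mouse, 110 x 60 x 32 mm, on the bench beyond the trays; not to be moved. Origin: centre of its underside, x along its length

How it is judged:
By the outcome, as a careful person would: the job done as asked, in the order asked, and still so for the second after the job is handed in, with the robot touching nothing.
It also fails if it takes over 118 s, if anything falls off the work surface, if the arm or the gripper's body presses on something with over 40 N, if the wrist force passes 120 N, or if a joint passes its speed limit or range.

## Robot

A 6-joint arm with a two-finger parallel gripper is mounted at the origin on the work surface. World frame = base frame: x ahead of the robot, y to its left, z up, the work surface at z = 0. Lengths are in m, angles in rad, forces in N, time in s.
With the tool pointing down it reaches from about 0.25 to 0.725 m from the base axis. Payload 4 kg.
Tool frame: the origin (TCP) lies on the front face of the gripper's body, between the roots of the fingers; the fingertips stand 73 mm ahead of it and the grasp point (between the pads) lies 54 mm ahead of it; z points along the fingers, y is the line along which they close (so a half turn about z gives the same grasp; the last joint's range is limited). The gripper opens to 85 mm and grips with 20 to 120 N. Pads are 22 mm wide; open, the fingers measure 114 mm over their backs; the gripper's body (76 mm by 85 mm) begins 54 mm behind the grasp point. The pads swing forward as they close: fully open they stand 13 mm farther back than shut.
Start: joints at [1.204, 0.241, 0.005, 1.335, 0, 1.571], TCP at [0.179, 0.467, 0.304] pointing down, gripper open.
Joint ranges: [-2.72, 2.72], [-1.05, 1.87], [-1.09, 1.28], [-1.99, 2.15], [-1.42, 1.44], [-3.14, 3.14]. Speed limits (rad/s): [2.79, 2.79, 3.14, 3.14, 3.14, 3.14].

## Interface

Orientations are given as a unit quaternion [x, y, z, w].
In Python, from workcell import bot gives the robot as it stands. The module is installed in compiled form; this text tells all that it offers.
- The arm moves only by the tool step_arm, never from a script. Its argument "rows" is a list of rows, each a list of 2 entries, a list of its own where there are three numbers: the shift along the tool's x, y, z in mm, then the turn about the tool's z in degrees. A call has 1 to 12 rows; each row is the pose to reach, as a shift and turn from the pose commanded when the call began, along the tool's axes at that moment; what a row does not reach only later rows make up. A row lasts 1/8 s, in which the tool goes at most 62.5 mm and 10.7 degrees, less where a joint would pass 70% of its speed; a pose out of reach is approached as far as the arm can. A call with a gripper value outside its range is refused whole. "claw" is the gripper's target within -1 to 1 (shut at 1, half-way at 0, fully open at -1), set as the call begins (left out, the last holds). The fingers move at their own pace and stop on an object; the grip force is fixed at half the most. Time passes only in rows, so rows that repeat a pose let the fingers close. It gives the time, the measured TCP pose, the force, the opening and the grip force at its end, in the units of the state.
- bot.get_obs(): the state, without advancing time (a new reading comes with each control period).
- bot.camera(name): name is "scene" or "top"; returns (picture, depth): 384x512x3 uint8, red, green, blue; 384x512 float32, m along the optical axis (not along the pixel's ray), 0 where there is no reading.
- bot.camera_params(name): a dict with "fx", "fy", "cx", "cy" (pixels), "D" ([k1, k2, p1, p2, k3] as OpenCV has them; the pictures are not rectified), "pose" (4x4, takes a point from camera to world coordinates). Camera axes: x right, y up, looking along -z (the intrinsics and any distortion apply to the point x, -y, -z); pixel columns grow to the right and rows downward; lengths in m; the calibration is good to about 2 mm. A picture is of the moment at which its call begins. camera_params takes no time and is no camera call.
- bot.job_done(): hands the job in; it is judged then, once.
Trained networks look in the newest picture that a camera, given by its name, has taken for a name from the list of things; names that differ only in an ending like _2 or _b are one class to them, and where a whole thing is asked for, a point or a joint stands for the part that bears it (a point fixed in the world has none). Each returns a list of dicts, best first, with "score" (0 to 1); they miss things now and then, are a little off and sometimes report something else, mostly with a low value. They report only what shows in the picture. A call takes as long as a camera call.
- bot.trace(target, camera): "pixels" (384x512 bool, what is visible of it) and "uv" ([column, row] in pixels, amid what is visible of it).
The state is a dict: "clock": time; "joint_pos": joint angles; "joint_vel": joint speeds; "tau": joint torques, N m; "eef_pos": TCP position; "tool_rot": TCP orientation; "ft_force": force on the tool from outside, world axes, zero at the start; "ft_torque": the same for the moment, N m; "grip_width": finger opening in m; "grasp_force": force on a finger pad.
Only numpy, scipy, OpenCV 4.12 (cv2) and the standard library are available. Lean on these libraries where they do the work, as an engineer would, in place of code of your own. Each camera call takes 0.05 s, during which the arm holds its last target. There are 200 camera calls.

## Working session

There is one attempt and no reset: what is moved stays moved. The work goes in short steps, Python scripts to look and compute and a tool call to move; the robot and the scene stay as the last step left them, time stands still between calls to the robot, and variables do not carry over. Pictures are saved under pics/ and viewed, at most 14 in all, crops included, and the job is handed in when it is done.

Besides the shell and the picture viewer there is one more tool, called after "Emit:" as name(argument=value, ...) on one line, values as JSON. step_arm: Moves the arm, as the interface text tells. Its arguments: {"type":"object","properties":{"rows":{"type":"array"},"claw":{"type":"number"}},"required":["rows"]}

```bash
mkdir -p pics
cat > h.py <<'E'
import numpy as np, cv2
from workcell import bot
def cloud(cam,depth):
    p=bot.camera_params(cam); K=np.array([[p['fx'],0,p['cx']],[0,p['fy'],p['cy']],[0,0,1.]])
    v,u=np.mgrid[0:384,0:512]
    n=cv2.undistortPoints(np.stack([u,v],-1).reshape(-1,1,2).astype(float),K,np.array(p['D'],float)).reshape(384,512,2)
    c=np.stack([n[...,0]*depth,-n[...,1]*depth,-depth],-1)
    T=np.array(p['pose']); return c@T[:3,:3].T+T[:3,3]
def shot(cam,fn=None):
    im,d=bot.camera(cam)
    if fn: cv2.imwrite('pics/'+fn,im[...,::-1])
    return im,d,cloud(cam,d)
E
python3 - <<'E'
from h import *
o=bot.get_obs(); print({k:np.round(v,3) for k,v in o.items()})
for c in ['top','scene']:
    im,d,P=shot(c,c+'0.png'); np.savez(c+'0.npz',im=im,d=d,P=P)
    print(c,np.round(bot.camera_params(c)['pose'],3).tolist())
    for n in ['yellow_pot','red_pot','wash_bottle','dye_bottle','biopsy_punch','slide_mailer','orange_tray','blue_tray','gel_bottle','mouse']:
        for r in bot.trace(n,c)[:2]:
            m=r['pixels']&(d>0); q=P[m]
            if len(q)<5: continue
            zt=np.percentile(q[:,2],97); t=q[q[:,2]>zt-.008]
            (cx,cy),(w,h),a=cv2.minAreaRect((q[:,:2]*1000).astype(np.float32))
            print(n,round(r['score'],2),np.round(r['uv']),m.sum(),'ztop',round(zt,3),'topmean',np.round(t.mean(0),3),'rect',np.round([cx,cy,w,h,a]))
E
```

```text
{'clock': np.float64(0.0), 'joint_pos': array([ 1.204,  0.241,  0.004,  1.335, -0.   ,  1.571]), 'joint_vel': array([-0.001,  0.001, -0.002,  0.003, -0.002, -0.   ]), 'tau': array([ 1.0000e-03, -3.7232e+01,  2.5241e+01,  1.7000e-02,  0.0000e+00,
        0.0000e+00]), 'eef_pos': array([0.179, 0.466, 0.303]), 'tool_rot': array([ 0.182,  0.983, -0.001, -0.   ]), 'ft_force': array([-0.901, -0.409, -0.613]), 'ft_torque': array([ 0.039, -0.017,  0.005]), 'grasp_force': np.float64(0.0), 'grip_width': np.float64(0.085)}
top [[0.006, 0.998, -0.066, 0.542], [-1.0, 0.006, 0.004, -0.002], [0.004, 0.066, 0.998, 0.935], [0.0, 0.0, 0.0, 1.0]]
dye_bottle 0.44 [210. 152.] 177 ztop 0.085 topmean [0.685 0.092 0.083] rect [682.  90.  22.  31.  18.]
biopsy_punch 0.64 [128. 136.] 575 ztop 0.121 topmean [0.718 0.28  0.119] rect [735. 291.  79.  51.  56.]
biopsy_punch 0.63 [217. 267.] 319 ztop 0.018 topmean [0.436 0.075 0.014] rect [443.  76.  19. 107.  89.]
slide_mailer 0.62 [290. 153.] 499 ztop 0.025 topmean [ 0.69  -0.083  0.022] rect [692. -84.  30.  90.  86.]
orange_tray 0.71 [111. 240.] 5962 ztop 0.01
[... 966 characters left out ...]
mean [ 0.734 -0.241  0.033] rect [ 723. -238.   64.  120.   76.]
biopsy_punch 0.71 [253. 154.] 234 ztop 0.02 topmean [0.44  0.075 0.017] rect [441.  79. 112.  23.   2.]
slide_mailer 0.65 [241. 257.] 664 ztop 0.027 topmean [ 0.691 -0.083  0.024] rect [682. -79.  38. 101.  86.]
orange_tray 0.8 [343. 136.] 3277 ztop 0.018 topmean [0.49  0.321 0.016] rect [488. 329. 189. 198.   5.]
blue_tray 0.9 [104. 242.] 5862 ztop 0.018 topmean [ 0.51  -0.322  0.016] rect [ 501. -319.  202.  186.    3.]
gel_bottle 0.68 [392. 193.] 854 ztop 0.122 topmean [0.718 0.279 0.121] rect [692. 321.  48. 159.  39.]
mouse 0.97 [182. 305.] 1653 ztop 0.036 topmean [ 0.734 -0.241  0.033] rect [ 723. -238.   63.  121.   77.]
```

Run:
```python
import cv2
for c in ['top','scene']:
    i=cv2.imread(f'pics/{c}0.png'); cv2.imwrite(f'pics/{c}0b.png',cv2.resize(i,(800,600),interpolation=cv2.INTER_CUBIC))
```

```text
(no output)
```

View pics/top0b.png

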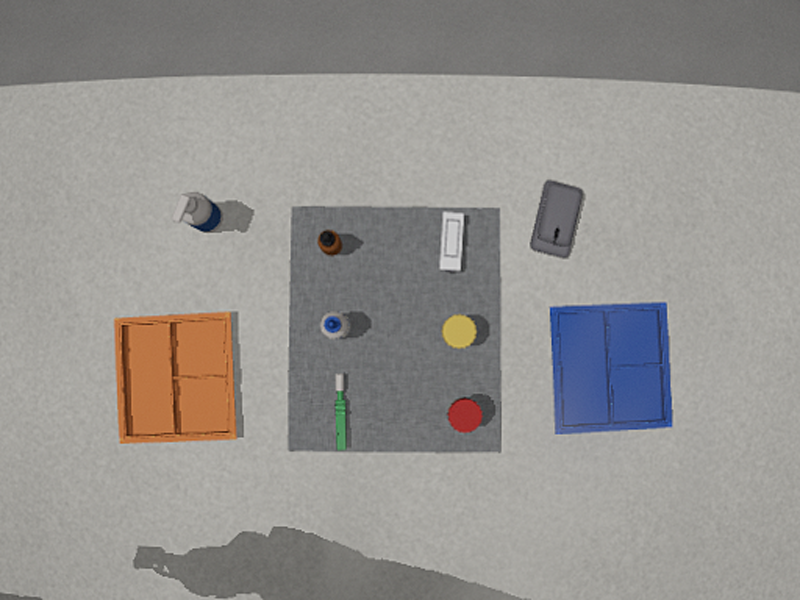

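View pics/scene0b.png

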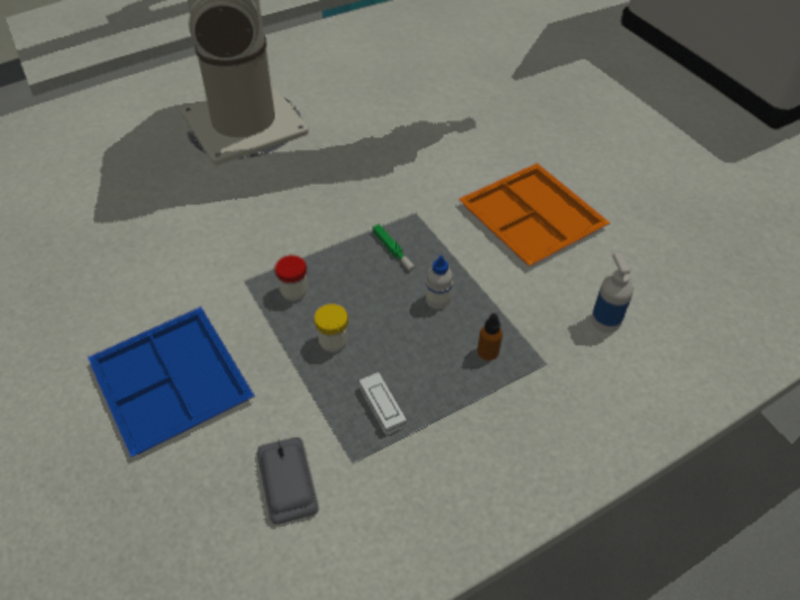

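The top view shows both trays with the long compartment on the left, which is world +y. The orange tray is centred at about (176,378) and the blue at (611,368), both at a yaw of about +2.5°. Punch, wash bottle and dye are in the left column of the mat, with mailer, yellow and red pots on the right. I'll refine the poses from the saved point clouds.

Run:
```python
from h import *
S={'yellow':(.562,-.09,.03,.040,.07),'red':(.447,-.099,.03,.04,.07),'wash_cap':(.567,.081,.03,.066,.1),'wash_body':(.567,.081,.04,.01,.06),'dye_cap':(.687,.091,.03,.05,.09),'dye_body':(.687,.091,.03,.01,.046),'punch':(.442,.076,.07,.010,.03),'mailer':(.691,-.083,.06,.016,.035)}
for c in ['top','scene']:
    P=np.load(c+'0.npz')['P'].reshape(-1,3); 
    print(c,'mat z',np.median(P[(abs(P[:,0]-.5)<.03)&(abs(P[:,1])<.03),2]).round(4),'bench',np.median(P[(abs(P[:,0]-.3)<.03)&(abs(P[:,1]+.1)<.05),2]).round(4))
    for n,(x,y,r,a,b) in S.items():
        q=P[(np.hypot(P[:,0]-x,P[:,1]-y)<r)&(P[:,2]>a)&(P[:,2]<b)]
        if len(q)<5: print(n,len(q)); continue
        R=cv2.minAreaRect((q[:,:2]*1000).astype(np.float32))
        (_,ev)=np.linalg.eigh(np.cov(q[:,:2].T)); v=ev[:,1]
        print(n,len(q),np.round(R[0],1),np.round(R[1],1),'x',np.round([q[:,0].min()*1e3,q[:,0].max()*1e3]),'y',np.round([q[:,1].min()*1e3,q[:,1].max()*1e3]),'yaw',round(np.degrees(np.arctan(v[1]/v[0])),1),'z',q[:,2].max().round(3))
    for n,x,y in [('orange',.49,.32),('blue',.508,-.32)]:
        im=np.load(c+'0.npz')['im'].reshape(-1,3).astype(int)
        d=(im[:,0]-im[:,2])*(1 if n=='orange' else -1)
        q=P[(np.hypot(P[:,0]-x,P[:,1]-y)<.16)&(d>40)&(P[:,2]>.009)&(P[:,2]<.03)]
        R=cv2.minAreaRect((q[:,:2]*1000).astype(np.float32)); print(n,np.round(R[0]),np.round(R[1]),round(R[2],1))
```

```text
top mat z 0.001 bench -0.0008
yellow 374 [560.5 -90.2] [45.9 44.6] x [538. 583.] y [-113.  -67.] yaw 70.3 z 0.064
red 378 [444.5 -97.3] [45.3 45.4] x [423. 467.] y [-121.  -74.] yaw -17.7 z 0.064
wash_cap 110 [567.6  81.8] [23.3 25.7] x [556. 579.] y [69. 95.] yaw -61.1 z 0.097
wash_body 59 [567.1  80.9] [34.6 38. ] x [550. 587.] y [ 62. 100.] yaw -50.4 z 0.06
dye_cap 106 [687.  92.] [24.8 24.4] x [674. 698.] y [ 78. 105.] yaw -58.1 z 0.087
dye_body 44 [684.7  89.4] [25.3 30. ] x [671. 701.] y [ 76. 107.] yaw -50.6 z 0.046
punch 274 [443.8  75.2] [110.   13.9] x [389. 499.] y [67. 82.] yaw 2.0 z 0.019
mailer 491 [689.7 -83.8] [30.4 84.8] x [648. 733.] y [-100.  -67.] yaw -3.7 z 0.027
orange [490. 320.] [186. 179.] 3.8
blue [ 509. -319.] [185. 179.] 2.6
scene mat z 0.0044 bench 0.0011
yellow 382 [559.9 -88.8] [45.9 47.2] x [536. 583.] y [-112.  -65.] yaw -34.9 z 0.066
red 321 [444.2 -98.7] [46.7 44.3] x [418. 468.] y [-122.  -74.] yaw 49.7 z 0.068
wash_cap 149 [569.5  80.2] [31.5 26.1] x [552. 583.] y [67. 97.] yaw 55.4 z 0.099
wash_body 241 [573.3  77.1] [38.5 24.2] x [552. 586.] y [62. 99.] yaw 55.9 z 0.06
dye_cap 181 [687.7  89.7] [30.2 24.6] x [672. 700.] y [ 77. 107.] yaw 43.9 z 0.09
dye_body 148 [690.7  87.7] [32.1 19.3] x [673. 701.] y [ 77. 106.] yaw 48.8 z 0.046
punch 207 [446.4  75.1] [ 33.7 121.1] x [385. 503.] y [49. 84.] yaw 2.3 z 0.022
mailer 558 [688.3 -82.4] [31.3 89. ] x [644. 733.] y [-100.  -65.] yaw -3.5 z 0.028
orange [488. 321.] [190. 182.] 4.2
blue [ 508. -318.] [188. 177.] 2.7
```

Emit:
step_arm(rows=[[[0,0,0],-10],[[0,0,0],-21]])

```text
clock: 1.35
eef_pos: [0.1793, 0.4667, 0.3039]
tool_rot: [-0.001, 1.0, -0.0, -0.0]
ft_force: [-0.3, 0.2, -0.6]
grip_width: 0.0852
grasp_force: 0.0
```

Emit:
step_arm(rows=[[[-255,-392,104],-2],[[-255,-392,104],-2],[[-255,-392,104],-2],[[-255,-392,104],-2],[[-255,-392,104],-2],[[-255,-392,104],-2],[[-255,-392,104],-2],[[-255,-392,104],-2],[[-255,-392,104],-2],[[-255,-392,150],-2],[[-255,-392,190],-2],[[-255,-392,190],-2]])

```text
clock: 2.85
eef_pos: [0.4296, 0.074, 0.1119]
tool_rot: [-0.016, 1.0, -0.0, -0.004]
ft_force: [0.7, -0.1, 0.5]
grip_width: 0.0854
grasp_force: 0.0
```

Emit:
step_arm(rows=[[[-3,1,18],0],[[-3,1,33],0],[[-3,1,35],0],[[-3,1,35],0]])

```text
clock: 3.35
eef_pos: [0.4362, 0.0752, 0.0802]
tool_rot: [-0.015, 1.0, 0.0, 0.001]
ft_force: [0.5, -0.5, 0.4]
grip_width: 0.0852
grasp_force: 0.0
```

Emit:
step_arm(rows=[[[0,0,0],0],[[0,0,0],0],[[0,0,0],0],[[0,0,0],0],[[0,0,0],0],[[0,0,0],0],[[0,0,0],0],[[0,0,0],0]], claw=1)

```text
clock: 4.35
eef_pos: [0.4355, 0.0746, 0.0792]
tool_rot: [-0.015, 1.0, 0.0, 0.0]
ft_force: [-2.2, 0.2, 6.2]
grip_width: 0.0121
grasp_force: 60.4
```

Emit:
step_arm(rows=[[[0,0,-20],0],[[0,0,-50],0],[[0,10,-90],0],[[-10,50,-100],0],[[-20,100,-100],0],[[-30,150,-100],0],[[-40,200,-100],-1],[[-51,245,-100],-1],[[-51,275,-100],-1],[[-51,284,-100],-1],[[-51,284,-80],-1],[[-51,284,-60],-1]])

```text
clock: 5.85
eef_pos: [0.4778, 0.3592, 0.1383]
tool_rot: [-0.024, 1.0, -0.0, -0.0]
ft_force: [-0.6, -0.4, -0.4]
grip_width: 0.0123
grasp_force: 59.8
```

Emit:
step_arm(rows=[[[0,1,25],0],[[0,1,45],0],[[0,1,54],0],[[0,1,58],0],[[0,1,58],0],[[0,1,58],0]])

```text
clock: 6.6
eef_pos: [0.4783, 0.3613, 0.0818]
tool_rot: [-0.024, 1.0, 0.0, 0.001]
ft_force: [0.3, 0.1, -1.3]
grip_width: 0.0122
grasp_force: 59.8
```

Emit:
step_arm(rows=[[[0,0,1.5],0],[[0,0,1.5],0],[[0,0,1.5],0]])

```text
clock: 6.98
eef_pos: [0.4782, 0.3614, 0.0803]
tool_rot: [-0.024, 1.0, 0.0, 0.001]
ft_force: [-0.6, -0.5, 4.3]
grip_width: 0.0118
grasp_force: 60.5
```

Emit:
step_arm(rows=[[[0,0,0],0],[[0,0,0],0],[[0,0,0],0],[[0,0,0],0]], claw=0.35)

```text
clock: 7.48
eef_pos: [0.4777, 0.3609, 0.0792]
tool_rot: [-0.024, 1.0, -0.0, -0.0]
ft_force: [-1.0, 0.4, -0.3]
grip_width: 0.0276
grasp_force: 0.0
```

Emit:
step_arm(rows=[[[0,0,-40],0],[[0,0,-100],0],[[-60,-454,-125],0],[[-60,-454,-125],0],[[-60,-454,-125],0],[[-60,-454,-125],0],[[-60,-454,-125],0],[[-60,-454,-125],0],[[-60,-454,-125],3],[[-60,-454,-125],3],[[-60,-454,-80],3],[[-60,-454,-60],3]], claw=-1)

```text
clock: 8.98
eef_pos: [0.5579, -0.0894, 0.1371]
tool_rot: [0.002, 1.0, 0.001, -0.002]
ft_force: [-0.3, -0.2, 0.7]
grip_width: 0.0853
grasp_force: 0.0
```

Emit:
step_arm(rows=[[[-2,0,20],0],[[-2,0,33],0],[[-2,0,35],0],[[-2,0,35],0]])

```text
clock: 9.48
eef_pos: [0.5616, -0.0894, 0.1049]
tool_rot: [0.002, 1.0, -0.0, 0.0]
ft_force: [-0.2, 0.1, -0.7]
grip_width: 0.0853
grasp_force: 0.0
```

Run:
```python
from h import *
i,d,P=shot('scene','s1.png'); j,d2,P2=shot('top')
cv2.imwrite('pics/s1b.png',np.hstack([cv2.resize(i[80:280,100:360],(400,308)),cv2.resize(j[130:330,40:300],(400,308))])[...,::-1])
```

```text
(no output)
```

View pics/s1b.png

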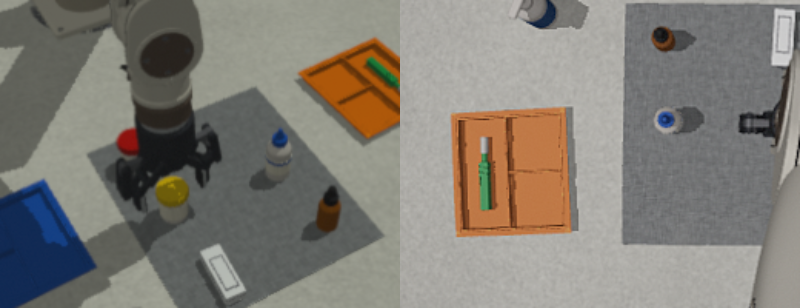

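The punch lies flat and centred in the orange long compartment, at about (485,175) in the right half. The open gripper is straddling the yellow pot at (172,195) in the left half, so I'll close on the lid.

Emit:
step_arm(rows=[[[0,0,0],0],[[0,0,0],0],[[0,0,0],0],[[0,0,0],0],[[0,0,0],0],[[0,0,0],0]], claw=1)

```text
clock: 10.32
eef_pos: [0.5617, -0.0897, 0.1051]
tool_rot: [0.002, 1.0, -0.0, 0.001]
ft_force: [-0.9, 0.3, 6.0]
grip_width: 0.0444
grasp_force: 60.7
```

Emit:
step_arm(rows=[[[0,0,-25],0],[[0,0,-75],0],[[5,15,-115],0],[[18,60,-130],0],[[33,110,-130],0],[[48,160,-130],0],[[63,210,-130],0],[[78,260,-130],0],[[93,310,-130],0],[[106,350,-130],0],[[113,368,-130],0],[[113,370,-110],0]])

```text
clock: 11.82
eef_pos: [0.4504, 0.2824, 0.2152]
tool_rot: [0.001, 1.0, 0.001, 0.001]
ft_force: [0.6, -0.3, -0.1]
grip_width: 0.0444
grasp_force: 61.2
```

Emit:
step_arm(rows=[[[0,0,35],0],[[0,0,70],0],[[0,0,90],0],[[0,0,101],0],[[0,0,106],0],[[0,0,107],0],[[0,0,107],0],[[0,0,107],0]])

```text
clock: 12.82
eef_pos: [0.4505, 0.2812, 0.1081]
tool_rot: [0.002, 1.0, 0.0, 0.001]
ft_force: [-0.9, 0.8, 0.0]
grip_width: 0.0441
grasp_force: 61.2
```

Emit:
step_arm(rows=[[[0,0,1],0],[[0,0,2],0],[[0,0,2],0]])

```text
clock: 13.2
eef_pos: [0.4504, 0.2811, 0.1061]
tool_rot: [0.002, 1.0, 0.0, 0.001]
ft_force: [-1.6, -1.0, 4.3]
grip_width: 0.0442
grasp_force: 61.8
```

Emit:
step_arm(rows=[[[0,0,0],0],[[0,0,0],0],[[0,0,0],0],[[0,0,0],0],[[0,0,0],0]], claw=-1)

```text
clock: 13.82
eef_pos: [0.4501, 0.2809, 0.1053]
tool_rot: [0.002, 1.0, -0.0, -0.0]
ft_force: [0.0, -0.1, -0.1]
grip_width: 0.0849
grasp_force: 0.0
```

Emit:
step_arm(rows=[[[0,0,-40],0],[[0,0,-95],0],[[-119,-200,-95],0],[[-119,-200,-95],0],[[-119,-200,-95],0],[[-119,-200,-95],0],[[-119,-200,-95],0],[[-119,-200,-95],0],[[-119,-200,-60],0],[[-119,-200,-25],0],[[-119,-200,-15],0],[[-119,-200,-15],0]])

```text
clock: 15.32
eef_pos: [0.5675, 0.0814, 0.1203]
tool_rot: [0.002, 1.0, -0.0, -0.001]
ft_force: [-0.1, -0.9, 0.2]
grip_width: 0.0854
grasp_force: 0.0
```

Emit:
step_arm(rows=[[[0,0,10],0],[[0,0,17],0],[[0,0,17],0],[[0,0,17],0]])

```text
clock: 15.82
eef_pos: [0.5683, 0.0803, 0.1037]
tool_rot: [0.002, 1.0, 0.0, 0.0]
ft_force: [0.1, -0.3, -0.2]
grip_width: 0.0858
grasp_force: 0.0
```

Emit:
step_arm(rows=[[[0,0,0],0],[[0,0,0],0],[[0,0,0],0],[[0,0,0],0],[[0,0,0],0],[[0,0,0],0]], claw=1)

```text
clock: 16.58
eef_pos: [0.5686, 0.0804, 0.1039]
tool_rot: [0.002, 1.0, 0.0, 0.001]
ft_force: [0.4, -0.7, 3.8]
grip_width: 0.0362
grasp_force: 60.3
```

Emit:
step_arm(rows=[[[0,0,-25],0],[[0,0,-70],0],[[3,12,-105],0],[[9,50,-115],0],[[18,100,-115],0],[[27,150,-115],0],[[35,185,-115],0],[[37,203,-110],0],[[37,205,-80],0],[[37,205,-45],0],[[37,205,-22],0],[[37,205,-12],0]])

```text
clock: 18.08
eef_pos: [0.5311, 0.2841, 0.1129]
tool_rot: [0.003, 1.0, -0.001, -0.002]
ft_force: [0.3, -0.8, -1.4]
grip_width: 0.0363
grasp_force: 60.0
```

Emit:
step_arm(rows=[[[0,0,5],0],[[0,0,9],0],[[0,0,10],0],[[0,0,10],0],[[0,0,10],0]])

```text
clock: 18.7
eef_pos: [0.5323, 0.2857, 0.1059]
tool_rot: [0.002, 1.0, 0.0, 0.0]
ft_force: [0.4, -0.5, -0.6]
grip_width: 0.0358
grasp_force: 60.0
```

Emit:
step_arm(rows=[[[0,0,1],0],[[0,0,1.5],0],[[0,0,1.5],0]])

```text
clock: 19.08
eef_pos: [0.5323, 0.2857, 0.1049]
tool_rot: [0.002, 1.0, 0.0, 0.0]
ft_force: [-1.0, -1.1, 4.9]
grip_width: 0.036
grasp_force: 60.8
```

Emit:
step_arm(rows=[[[0,0,0],0],[[0,0,0],0],[[0,0,0],0],[[0,0,0],0],[[0,0,0],0]], claw=-1)

```text
clock: 19.7
eef_pos: [0.5321, 0.2855, 0.1038]
tool_rot: [0.002, 1.0, -0.0, -0.0]
ft_force: [-0.3, -0.3, 0.1]
grip_width: 0.0854
grasp_force: 0.0
```

Emit:
step_arm(rows=[[[0,0,-50],0],[[0,0,-105],0],[[-158,-368,-105],0],[[-158,-368,-105],0],[[-158,-368,-105],0],[[-158,-368,-105],0],[[-158,-368,-105],0],[[-158,-368,-105],3.4],[[-158,-368,-105],3.4],[[-158,-368,-60],3.4],[[-158,-368,-30],3.4],[[-158,-368,-30],3.4]])

```text
clock: 21.2
eef_pos: [0.6861, -0.0832, 0.1302]
tool_rot: [0.032, 0.999, 0.0, -0.004]
ft_force: [-0.5, 0.1, 0.1]
grip_width: 0.0856
grasp_force: 0.0
```

Run:
```python
from h import *
i,d,P=shot('scene'); j,d2,P2=shot('top')
cv2.imwrite('pics/s2b.png',np.hstack([cv2.resize(i[80:340,120:420],(400,346)),cv2.resize(j[80:340,40:340],(400,346))])[...,::-1])
```

```text
(no output)
```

View pics/s2b.png

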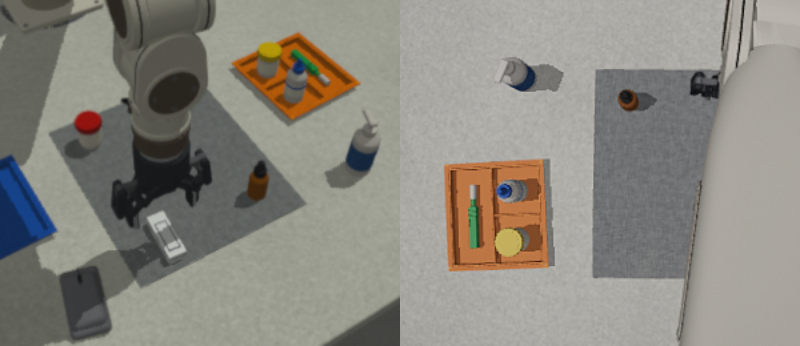

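The biopsy kit is done: the pot at (509,242) and the bottle at (510,192) are standing, and the punch is at (474,215). The gripper is above the mailer, seen at (165,235) in the left half.

Emit:
step_arm(rows=[[[-1,0,25],0],[[-1,0,43],0],[[-1,0,52],0],[[-1,0,53],0],[[-1,0,53],0]])

```text
clock: 21.92
eef_pos: [0.6898, -0.0833, 0.0817]
tool_rot: [0.032, 0.999, -0.0, 0.001]
ft_force: [-0.6, -0.3, 0.6]
grip_width: 0.0849
grasp_force: 0.0
```

Emit:
step_arm(rows=[[[0,0,0],0],[[0,0,0],0],[[0,0,0],0],[[0,0,0],0],[[0,0,0],0],[[0,0,0],0],[[0,0,0],0]], claw=1)

```text
clock: 22.8
eef_pos: [0.6897, -0.0833, 0.0815]
tool_rot: [0.032, 0.999, -0.0, 0.001]
ft_force: [0.9, -0.1, 4.9]
grip_width: 0.0284
grasp_force: 60.7
```

Emit:
step_arm(rows=[[[0,0,-20],0],[[0,0,-50],0],[[8,-10,-78],0],[[35,-42,-80],0],[[70,-84,-80],-1],[[105,-126,-80],-3],[[140,-168,-80],-5],[[162,-196,-80],-6.3],[[170,-205,-75],-6.3],[[170,-205,-50],-6.3],[[170,-205,-25],-6.3],[[170,-205,-12],-6.3]])

```text
clock: 24.3
eef_pos: [0.5059, -0.2758, 0.0907]
tool_rot: [-0.023, 1.0, 0.001, -0.001]
ft_force: [0.4, -0.4, -0.2]
grip_width: 0.0285
grasp_force: 60.2
```

Emit:
step_arm(rows=[[[0,0,5],0],[[0,0,9],0],[[0,0,9.5],0],[[0,0,9.5],0],[[0,0,9.5],0]])

```text
clock: 24.92
eef_pos: [0.5068, -0.2772, 0.084]
tool_rot: [-0.023, 1.0, -0.0, 0.0]
ft_force: [-0.2, 0.4, 1.0]
grip_width: 0.0284
grasp_force: 60.2
```

Emit:
step_arm(rows=[[[0,0,1],0],[[0,0,1.8],0],[[0,0,1.8],0]])

```text
clock: 25.3
eef_pos: [0.5067, -0.2771, 0.0825]
tool_rot: [-0.023, 1.0, -0.0, 0.0]
ft_force: [-1.4, 0.5, 5.2]
grip_width: 0.0286
grasp_force: 60.8
```

Emit:
step_arm(rows=[[[0,0,0],0],[[0,0,0],0],[[0,0,0],0],[[0,0,0],0]], claw=0.1)

```text
clock: 25.8
eef_pos: [0.5065, -0.2769, 0.0814]
tool_rot: [-0.023, 1.0, 0.0, -0.0]
ft_force: [0.1, 0.2, -0.5]
grip_width: 0.0383
grasp_force: 0.0
```

Emit:
step_arm(rows=[[[0,0,-40],0],[[0,0,-90],0],[[0,0,-130],0],[[0,0,-130],0]])

```text
clock: 26.3
eef_pos: [0.5086, -0.2781, 0.2159]
tool_rot: [-0.023, 1.0, -0.002, 0.004]
ft_force: [0.7, 0.2, 0.2]
grip_width: 0.0381
grasp_force: 0.0
```

Emit:
step_arm(rows=[[[-197,359,0],0],[[-197,359,0],0],[[-197,359,0],0],[[-197,359,0],0],[[-197,359,0],0],[[-197,359,0],0],[[-197,359,0],2.6],[[-197,359,0],2.6],[[-197,359,40],2.6],[[-197,359,80],2.6],[[-197,359,88],2.6],[[-197,359,88],2.6]], claw=-1)

```text
clock: 27.8
eef_pos: [0.6865, 0.0897, 0.1233]
tool_rot: [0.0, 1.0, -0.0, -0.001]
ft_force: [-0.0, -0.8, 0.3]
grip_width: 0.0855
grasp_force: 0.0
```

Emit:
step_arm(rows=[[[0,0,15],0],[[0,0,26],0],[[0,0,29],0],[[0,0,29],0]])

```text
clock: 28.3
eef_pos: [0.6868, 0.0907, 0.0943]
tool_rot: [-0.0, 1.0, -0.0, -0.0]
ft_force: [0.7, -0.5, -0.3]
grip_width: 0.0855
grasp_force: 0.0
```

Emit:
step_arm(rows=[[[0,0,3],0],[[0,0,3],0]])

```text
clock: 28.55
eef_pos: [0.6869, 0.0907, 0.0916]
tool_rot: [-0.0, 1.0, -0.0, 0.0]
ft_force: [-0.6, 0.7, 0.3]
grip_width: 0.0852
grasp_force: 0.0
```

Emit:
step_arm(rows=[[[0,0,0],0],[[0,0,0],0],[[0,0,0],0],[[0,0,0],0],[[0,0,0],0],[[0,0,0],0],[[0,0,0],0]], claw=1)

```text
clock: 29.42
eef_pos: [0.6872, 0.0907, 0.0921]
tool_rot: [-0.0, 1.0, 0.0, 0.0]
ft_force: [-0.9, 0.4, 3.4]
grip_width: 0.0307
grasp_force: 59.6
```

Emit:
step_arm(rows=[[[0,0,-25],0],[[0,0,-70],0],[[5,-15,-95],0],[[18,-60,-100],0],[[33,-110,-100],0],[[48,-160,-100],0],[[63,-210,-100],0],[[79,-260,-100],0],[[94,-310,-100],0],[[109,-360,-100],0],[[124,-410,-100],0],[[133,-438,-100],0]])

```text
clock: 30.92
eef_pos: [0.5524, -0.3498, 0.1906]
tool_rot: [0.001, 1.0, 0.0, -0.001]
ft_force: [0.7, 0.5, -1.4]
grip_width: 0.0306
grasp_force: 59.4
```

Emit:
step_arm(rows=[[[2,-7,0],0],[[2,-7,25],0],[[2,-7,60],0],[[2,-7,80],0],[[2,-7,91],0],[[2,-7,96],0],[[2,-7,97],0],[[2,-7,97],0],[[2,-7,97],0]])

```text
clock: 32.05
eef_pos: [0.5525, -0.3547, 0.0955]
tool_rot: [-0.0, 1.0, -0.0, 0.001]
ft_force: [-0.0, -0.4, -0.4]
grip_width: 0.0302
grasp_force: 59.4
```

Target is 0.0931.

Emit:
step_arm(rows=[[[0,0,1.2],0],[[0,0,2.4],0],[[0,0,2.4],0],[[0,0,2.4],0]])

```text
clock: 32.55
eef_pos: [0.5522, -0.3545, 0.093]
tool_rot: [-0.0, 1.0, -0.0, 0.0]
ft_force: [-1.8, 1.1, 5.5]
grip_width: 0.0301
grasp_force: 59.9
```

Emit:
step_arm(rows=[[[0,0,0],0],[[0,0,0],0],[[0,0,0],0],[[0,0,0],0],[[0,0,0],0],[[0,0,0],0]], claw=-1)

```text
clock: 33.3
eef_pos: [0.5521, -0.3544, 0.0922]
tool_rot: [-0.0, 1.0, -0.0, 0.0]
ft_force: [0.1, -0.1, 0.1]
grip_width: 0.0854
grasp_force: 0.0
```

Emit:
step_arm(rows=[[[0,0,-40],0],[[0,0,-95],0],[[0,0,-150],0],[[60,60,-180],0],[[110,110,-200],0],[[150,150,-200],0],[[150,200,-200],0],[[150,250,-200],0],[[150,300,-200],0],[[150,300,-200],0],[[150,300,-200],0]])

```text
clock: 34.67
eef_pos: [0.4021, -0.0546, 0.2924]
tool_rot: [-0.001, 1.0, -0.0, 0.0]
ft_force: [0.8, -0.6, -0.6]
grip_width: 0.0857
grasp_force: 0.0
```

Run:
```python
from h import *
i,d,P=shot('scene'); j,d2,P2=shot('top')
cv2.imwrite('pics/s3b.png',np.hstack([cv2.resize(i[80:384,20:420],(400,304)),cv2.resize(j[80:340,40:470],(400,304))])[...,::-1])
```

```text
(no output)
```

View pics/s3b.png

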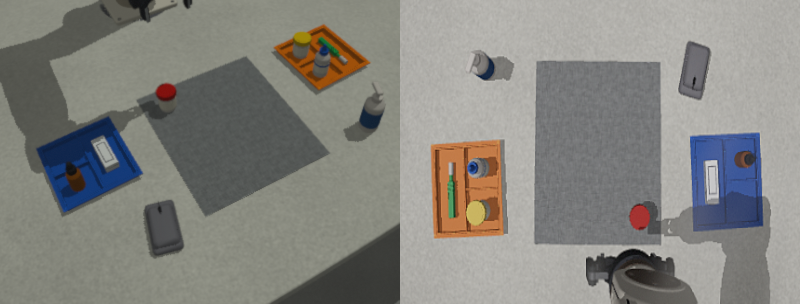

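All five items are in place: the mailer is at (711,181) and the dye bottle at (745,158) in the right half. The red pot, gel and mouse haven't moved, and the arm is clear.

```bash
python3 -c "
from workcell import bot
print(bot.job_done())"
```

```text
the job is handed in; nothing more can be done
None
```

Both kits are made up as asked and the job is handed in at about 35 s of the 118 s allowed; the final pictures show all five items in their compartments and the red pot, gel and mouse where they were.

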